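# Find the sound contact finger in the charging dock and put the battery on it

### The arm

A 7-joint arm with a two-finger parallel gripper is mounted at the origin on the work surface. World frame = base frame: x ahead of the robot, y to its left, z up, the work surface at z = 0. Lengths are in mm, angles in rad, forces in N, time in s.
With the tool pointing down it reaches from about 350 to 775 mm from the base axis. Payload 3.1 kg.
Tool frame: the origin (TCP) lies between the finger pads; the fingertips stand 14 mm ahead of it and the grasp point (between the pads) lies 5 mm behind it (robot.nose_length is the distance from the TCP to the fingertips, in mm); z points along the fingers, y is the direction in which the jaws open and shut (so a half turn about z gives the same grasp; the last joint's range is limited). The gripper opens to 85 mm and grips with 20 to 120 N. Pads are 22 mm wide; open, the fingers measure 114 mm over their backs; the gripper's body (76 mm by 85 mm) begins 54 mm behind the grasp point. The pads swing forward as they close: fully open they stand 13 mm farther back than shut.
Start: joints at [-1.316, 0.311, 0.014, 1.512, -0.004, 1.319, -0.027], TCP at [160.826, 525.977, 245.304] pointing down, gripper open.
Joint ranges: [-2.7, 2.7], [-0.3, 1.91], [-1.27, 1.3], [0.12, 2.57], [-1.44, 4.58], [0.2, 2.03], [-3.05, 3.05]. Speed limits (rad/s): [2.79, 2.79, 3.14, 3.14, 3.14, 3.14, 3.14].

### API

Orientations are given as a 3x3 rotation matrix whose columns are the frame's x, y, z axes.
In Python, from station import robot, effector, solver, get_obs, read_camera, close_job gives the robot as it stands. Calls block until the motion is done:
- robot.move_to(position, orientation): joint-space move of the TCP to a pose.
- robot.movel(position, v=150, attitude=None): straight line of the TCP; attitude=None keeps the orientation; v is the mean speed in mm/s.
- robot.movej(angles): joint-space move.
- effector.command_gripper(opening, newtons=None): finger opening in mm; newtons is the grip in N (None keeps the last); returns when the fingers have stopped.
- robot.dwell(seconds).
- solver.ik(position, orientation): joint angles nearest the present ones, or None.
- get_obs(): the state.
- read_camera(name): name is "scene" or "side" or "wrist"; returns a dict with "img" (480x640x3 uint8, red, green, blue), "depth" (480x640 float32, mm along the optical axis (not along the pixel's ray), 0 where there is no reading), "vertical_fov" (degrees; the focal length in pixels is half the picture's height over the tangent of half this angle, whatever the lens; pixels are square), "cx", "cy" (the principal point, pixels), "camera_from_world" (4x4, takes a point from world to camera coordinates); the wrist camera has in their place "hand_eye" (4x4, takes a point from camera to tool coordinates, whose origin is the TCP and whose axes are the flange's). Camera axes: x right, y up, looking along -z (the intrinsics and any distortion apply to the point x, -y, -z); pixel columns grow to the right and rows downward; lengths in mm; the calibration is good to about 2 mm. A picture is of the moment at which its call begins: read the wrist's pose just before it.
A pose or a line that the arm cannot do raises robot.IKError and nothing moves.
- close_job(): hands the job in, once; it reports no verdict.
The state is a dict: "t": time; "joint_pos": joint angles; "qd": joint speeds; "joint_torque": joint torques, N m; "eef_pos": TCP position; "eef_rot": TCP orientation; "contact_force": force on the tool from outside, world axes, zero at the start; "torque": the same for the moment, N m; "grip_width": finger opening in mm.
Only numpy, scipy, OpenCV 4.12 (cv2) and the standard library are available. Lean on these libraries where they do the work, as an engineer would, in place of code of your own. Each camera call takes 0.05 s, during which the arm holds its last target.

### The job

Some contact fingers in the charging dock have gone soft: starting at the end of the row away from the pack that is already charging and working towards it, press the free tip of the contact finger in each of the three empty bays down to its stop, hold it there for a moment and feel how stiff it is, never putting more than 20 N on a finger. Then lower the blue battery with the yellow handle gently into the bay with the stiffest finger, so that it sits level and fully down on its pads, and let go of it. Leave the charging pack and everything else on the bench where it is.

Things in the scene. Friction and masses are not known exactly. Their poses are not given: they have to be found in the camera images.
- dock: four-bay battery charging dock, fixed, 192 x 392 mm: white bay walls, grey housing 50 mm high at the rear. Origin: centre of the underside of its base, under the middle of the bays (levelling feet hold it 0 to 10 mm off the bench); x to the rear, y along the row. Bay centres at x = 0, y = +138, +46, -46 mm (empty) and -138 mm (the charging pack). A bay is 118 mm (x) by 74 mm (y) inside, floor at z = 14, wall tops at 46 mm.
- charging: the pack that is already charging in the last bay (dock y = -138 mm): grey case, black handle, otherwise like the battery. To be left alone. Like any seated pack it rests on the four black corner pads of its bay, at z = 30 mm in the dock's frame (its origin at that height).
- battery: loose battery pack, about 0.85 kg: blue case 110 (x) x 66 (y) x 56 mm high; in the middle on top a solid yellow handle rib 26 mm thick (x), 50 mm long (y), 34 mm high (top 90 mm over the underside). Origin: centre of its underside, z up. It fits a bay either way round, its x along the dock's x; its weight alone pushes down any contact finger until it rests on the pads.
- tip_1 (a point): where the free tip of the contact finger in the bay farthest from the charging pack (dock y = +138 mm) is at rest: crown of a steel button 14 mm across, at z = 38.5 mm of the dock, 11 mm in front (-x) of the bay's centre, on a copper leaf clamped at the bay's rear. It goes down 11 mm to a rubber stop; its spring force grows steadily to 2 to 8 N there, then rises sharply (about 1 mm for 10 N).
- tip_2 (a point): where the free tip of the contact finger in the middle one of the empty bays (dock y = +46 mm) is at rest: crown of a steel button 14 mm across, at z = 38.5 mm of the dock, 11 mm in front (-x) of the bay's centre, on a copper leaf clamped at the bay's rear. The point does not follow the finger. One of the three leaves is sound, two are soft with about half its force or less; all look alike.
- tip_3 (a point): where the free tip of the contact finger in the bay next to the charging pack (dock y = -46 mm) is at rest: crown of a steel button 14 mm across, at z = 38.5 mm of the dock, 11 mm in front (-x) of the bay's centre, on a copper leaf clamped at the bay's rear. Over 20 N bends a leaf for good. Which bay has the sound leaf differs between starts and cannot be seen.
- sampler: portable air sampler, white and grey with a perforated metal head, 106 mm across, 167 mm high; origin: centre of its underside. Bystander.
- spray: spray bottle with red trigger head, 68 mm across, 201 mm high; origin: centre of its underside. Bystander.
- tipbox: pipette-tip box, blue with clear lid, 86 x 122 x 73 mm; origin: centre of its underside. Bystander.
- tuberack: orange tube rack with capped tubes, 70 x 200 x 103 mm; origin: centre of its underside. Bystander.
- timer: white bench timer, 65 x 75 x 18 mm; origin: centre of its underside. Bystander.
- dishes: stack of four culture dishes, 90 mm across, 58 mm high; origin: centre of its underside. Bystander.
Not all that is in view belongs to the job. What is shaped like the battery but pink is not meant.

How it is judged (in metres and radians):
On the way, in this order (a step that is already met when the one before it is completed fails the run):
1. the finger in the bay farthest from the charging pack is pressed at its tip to its stop (within 1 mm) and held 0.3 s (((y of leaf_p_c1 in the frame of dock between 0.09 and 0.2 m and z of leaf_p_c1 in the frame of dock below 0.0269 m and contact force between the fingers and leaf_p_c1 above 1 N) or (y of leaf_q_c1 in the frame of dock between 0.09 and 0.2 m and z of leaf_q_c1 in the frame of dock below 0.0269 m and contact force between the fingers and leaf_q_c1 above 1 N) or (y of leaf_r_c1 in the frame of dock between 0.09 and 0.2 m and z of leaf_r_c1 in the frame of dock below 0.0269 m and contact force between the fingers and leaf_r_c1 above 1 N))), for 0.3 s.
2. then the finger in the middle one of the three empty bays likewise (((y of leaf_p_c1 in the frame of dock between 0 and 0.09 m and z of leaf_p_c1 in the frame of dock below 0.0269 m and contact force between the fingers and leaf_p_c1 above 1 N) or (y of leaf_q_c1 in the frame of dock between 0 and 0.09 m and z of leaf_q_c1 in the frame of dock below 0.0269 m and contact force between the fingers and leaf_q_c1 above 1 N) or (y of leaf_r_c1 in the frame of dock between 0 and 0.09 m and z of leaf_r_c1 in the frame of dock below 0.0269 m and contact force between the fingers and leaf_r_c1 above 1 N))), for 0.3 s.
3. then the finger in the bay next to the charging pack likewise (((y of leaf_p_c1 in the frame of dock between -0.09 and 0 m and z of leaf_p_c1 in the frame of dock below 0.0269 m and contact force between the fingers and leaf_p_c1 above 1 N) or (y of leaf_q_c1 in the frame of dock between -0.09 and 0 m and z of leaf_q_c1 in the frame of dock below 0.0269 m and contact force between the fingers and leaf_q_c1 above 1 N) or (y of leaf_r_c1 in the frame of dock between -0.09 and 0 m and z of leaf_r_c1 in the frame of dock below 0.0269 m and contact force between the fingers and leaf_r_c1 above 1 N))), for 0.3 s.
At the end, for the whole second after the job is handed in: the blue battery rests, released, in the bay whose finger is the stiffest: within 9 mm of the bay's centre, level within 3 degrees, in line with the dock within 7 degrees, down on the pads within 2.5 mm, with the contact finger pressed down under it (horizontal distance between battery and contact_q_c0 below 0.009 m and z of battery in the frame of dock below 0.0325 m and angle between battery's own z axis and vertical below 0.05 rad and angle between the x axis of battery and the x axis of dock, either way round below 0.12 rad and z of leaf_q_c1 in the frame of dock below 0.0305 m and linear speed of battery below 0.01 m/s); the robot touches nothing.
It fails at once if a contact finger is loaded with more than 20 N (contact force between anything else and leaf_p_c0 above 20 N or contact force between anything else and leaf_p_c1 above 20 N or contact force between anything else and leaf_q_c0 above 20 N or contact force between anything else and leaf_q_c1 above 20 N or contact force between anything else and leaf_r_c0 above 20 N or contact force between anything else and leaf_r_c1 above 20 N).
It fails at once if the battery is dropped into a bay (it moves faster than 0.4 m/s within the last 20 mm above the pads) or rammed into the dock (more than 60 N) (contact force between battery and dock above 60 N or (z of battery in the frame of dock below 0.05 m and y of battery in the frame of dock between -0.19 and 0.19 m and x of battery in the frame of dock between -0.06 and 0.06 m and linear speed of battery above 0.4 m/s)).
It fails at once if the charging pack is shifted by more than 10 mm (distance of charging from where it was at the start of the episode above 0.01 m).
It fails at once if another thing on the bench is shifted by more than 30 mm (distance of any of sampler, spray, tipbox, tuberack, timer, dishes from where it was at the start of the episode above 0.03 m).
It also fails if it takes over 70 s, if anything falls off the work surface, if the arm or the gripper's body presses on something with over 40 N, if the wrist force passes 120 N, or if a joint passes its speed limit or range.

## Working session

There is one attempt and no reset: what is moved stays moved. The work goes in short steps, each a Python script; the robot and the scene stay as the last script left them, time stands still between calls to the robot, and variables do not carry over. Pictures are saved under pics/ and viewed, and the job is handed in when it is done.

```bash
ls; mkdir -p pics
cat > a.py <<'E'
from station import *
import numpy as np,cv2
for n in ("scene","side","wrist"):
    o=get_obs(); c=read_camera(n)
    cv2.imwrite(f"pics/{n}0.png",c["img"][:,:,::-1]); np.savez(f"{n}0.npz",**{k:v for k,v in c.items()},p=o["eef_pos"],R=o["eef_rot"])
    print(n,{k:(v if k not in("img","depth") else v.shape) for k,v in c.items()})
o=get_obs();print(o)
E
python3 a.py
```

```text
pics
scene {'img': (480, 640, 3), 'depth': (480, 640), 'vertical_fov': 43.961177289237895, 'cx': 314.251920762427, 'cy': 242.80790084503667, 'camera_from_world': array([[ 1.59050251e-01,  9.87264307e-01, -3.49369680e-03,
        -1.23200441e+02],
       [-5.14852197e-01,  8.59621360e-02,  8.52958221e-01,
         2.09505824e+02],
       [ 8.42395532e-01, -1.33864482e-01,  5.21967497e-01,
        -1.78875707e+03],
       [ 0.00000000e+00,  0.00000000e+00,  0.00000000e+00,
         1.00000000e+00]])}
side {'img': (480, 640, 3), 'depth': (480, 640), 'vertical_fov': 57.261296953448024, 'cx': 313.0337234199584, 'cy': 241.24001762046865, 'camera_from_world': array([[ 9.05106199e-01, -4.24755675e-01, -1.91150570e-02,
        -4.83830967e+02],
       [ 3.31584335e-01,  6.76999454e-01,  6.57056746e-01,
        -2.35288320e+02],
       [-2.66147699e-01, -6.01044387e-01,  7.53598731e-01,
        -1.13580595e+03],
       [ 0.00000000e+00,  0.00000000e+00,  0.00000000e+00,
         1.00000000e+00]])}
wrist {'img': (480, 640, 3), 'depth': (480, 640), 'vertical_fov': 67.39936097711539, 'cx': 320.76
[... 525 characters left out ...]
qd': array([-5.44710903e-04, -2.44024648e-03, -3.74161678e-04, -4.60683842e-03,
        5.39512911e-04, -3.27457595e-04, -4.72834134e-05]), 'joint_torque': array([ 6.95239523e-04, -3.80273974e+01,  1.46335387e-01, -2.30848396e+01,
        1.22170674e-02,  9.75775853e-03,  3.65191909e-06]), 'eef_pos': array([160.69453064, 525.45129564, 244.47677207]), 'eef_rot': array([[-9.56288489e-01,  2.92424537e-01, -4.65352389e-04],
       [ 2.92424901e-01,  9.56286918e-01, -1.73434178e-03],
       [-6.21536920e-05, -1.79461171e-03, -9.99998388e-01]]), 'contact_force': array([-0.34146392,  0.22214541,  0.65329131]), 'torque': array([-0.01079856,  0.00243658,  0.00105879]), 'grip_width': 85.2173297083746}
```

View pics/scene0.png

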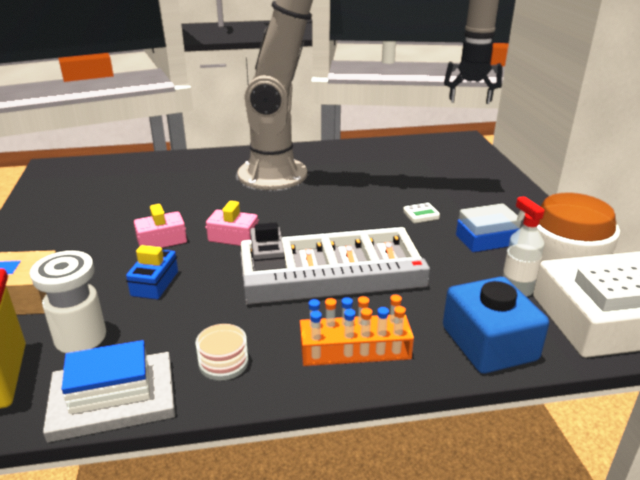

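View pics/side0.png

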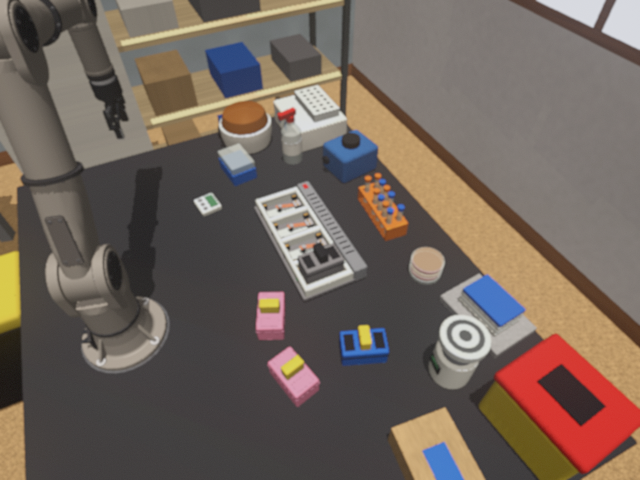

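View pics/wrist0.png

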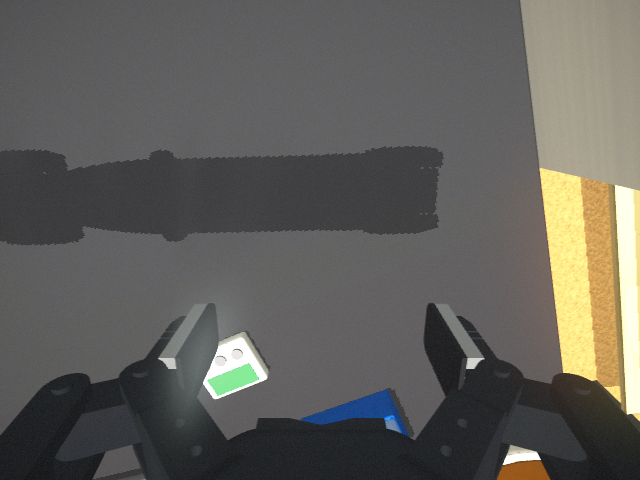

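The scene view shows the battery candidates: blue pack with yellow handle at (152,270), pink look-alikes at (160,228) and (232,224), the grey charging pack at (267,240), and a blue box with a black cap at (495,320). The side view shows the blue pack at (364,343) and the dock around (310,240). I choose (152,270) and will check it in a close crop.

```bash
cat > h.py <<'E'
from station import *
import numpy as np,cv2
def cap(n,tag=None):
    o=get_obs(); c=dict(read_camera(n))
    f=240/np.tan(np.radians(c["vertical_fov"])/2); c["f"]=f
    if n=="wrist":
        T=np.eye(4);T[:3,:3]=o["eef_rot"];T[:3,3]=o["eef_pos"]; c["W"]=T@c["hand_eye"]
    else: c["W"]=np.linalg.inv(c["camera_from_world"])
    if tag: cv2.imwrite(f"pics/{tag}.png",c["img"][:,:,::-1])
    return c
def ray(c,u,v):
    d=np.stack([(np.asarray(u,float)-c["cx"])/c["f"],-(np.asarray(v,float)-c["cy"])/c["f"],-np.ones(np.shape(u))],-1)
    return c["W"][:3,3], d@c["W"][:3,:3].T
def onplane(c,u,v,z):
    o,d=ray(c,u,v); return o+d*((z-o[2])/d[...,2])[...,None]
def cloud(c):
    v,u=np.mgrid[:480,:640]; o,d=ray(c,u,v); P=o+d*c["depth"][...,None]; P[c["depth"]<=0]=np.nan; return P
def proj(c,P):
    q=np.linalg.inv(c["W"])@np.append(P,1); return c["cx"]+c["f"]*q[0]/-q[2], c["cy"]-c["f"]*q[1]/-q[2]
E
cat > b.py <<'E'
from h import *
for n in("scene","side"):
    c=cap(n); P=cloud(c); hsv=cv2.cvtColor(c["img"],cv2.COLOR_RGB2HSV)
    B=(hsv[...,0]>100)&(hsv[...,0]<130)&(hsv[...,1]>120)&(hsv[...,2]>60)
    k,l,s,cen=cv2.connectedComponentsWithStats(B.astype(np.uint8))
    for i in range(1,k):
        if s[i,4]>150: print(n,"blue",cen[i].round(),s[i,4],np.nanmedian(P[l==i],0).round())
    Y=(hsv[...,0]>20)&(hsv[...,0]<34)&(hsv[...,1]>150)&(hsv[...,2]>120)
    k,l,s,cen=cv2.connectedComponentsWithStats(Y.astype(np.uint8))
    for i in range(1,k):
        if 80<s[i,4]<1500: print(n,"yellow",cen[i].round(),s[i,4],np.nanmedian(P[l==i],0).round())
c=cap("side");P=cloud(c)
for u,v in [(258,200),(300,184),(362,270),(304,294),(320,262),(285,205)]: print(u,v,P[v,u].round())
i=cv2.resize(c["img"][170:370,230:430],(800,800))[:600]
cv2.imwrite("pics/crop1.png",cv2.resize(c["img"][170:370,230:430],(600,600),interpolation=cv2.INTER_CUBIC)[:,:,::-1])
E
python3 b.py
```

```text
scene blue [483. 238.] 976 [509. 443.  24.]
scene blue [152. 277.] 1509 [ 565. -309.   37.]
scene blue [494. 327.] 6596 [884. 299.  80.]
scene blue [348. 308.] 232 [797.  57. 100.]
scene blue [315. 309.] 237 [792.  -3. 100.]
scene blue [104. 366.] 3279 [ 870. -362.   81.]
scene yellow [231. 210.] 268 [ 370. -136.   81.]
scene yellow [157. 213.] 229 [ 361. -308.   85.]
scene yellow [149. 254.] 434 [ 533. -314.   80.]
scene yellow [  4. 392.] 290 [ 854. -530.   33.]
side blue [234.  69.] 2075 [ 735. 1340.  -76.]
side blue [350. 149.] 750 [802. 299.  99.]
side blue [239. 175.] 326 [458. 417.  28.]
side blue [493. 300.] 1483 [ 856. -365.   82.]
side blue [363. 349.] 1091 [ 509. -331.   54.]
side blue [442. 463.] 835 [ 523. -614.   76.]
side yellow [  9. 290.] 1475 [-388.  510. -231.]
side yellow [269. 305.] 215 [ 351. -141.   88.]
side yellow [364. 336.] 220 [ 518. -316.   89.]
side yellow [292. 366.] 263 [ 339. -313.   89.]
258 200 [467. 258.  53.]
300 184 [613. 264.  57.]
362 270 [ 625. -122.   50.]
304 294 [ 458. -106.   21.]
320 262 [517. -85. 103.]
285 205 [538. 213.  40.]
```

View pics/crop1.png

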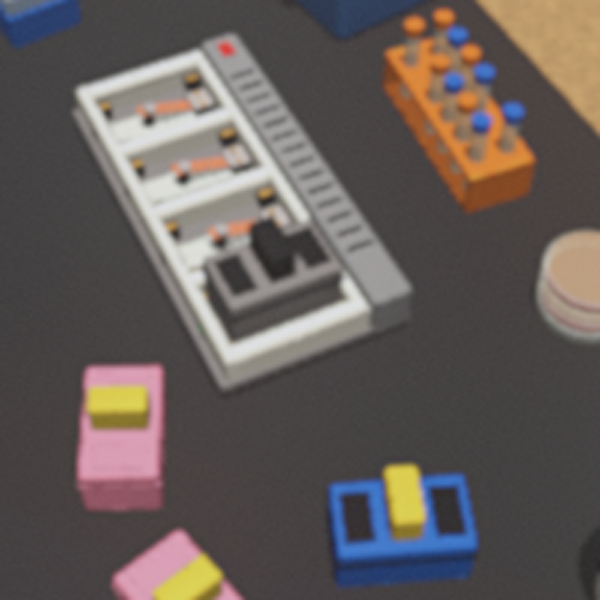

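The blue pack with dark windows and a yellow handle at crop (405,510) is confirmed; the pinks at (118,430) and (180,575) are not wanted. The dock's housing is on the far +x side, with the charging pack at its -y end. Next I look from above with the wrist camera.

```bash
cat > c.py <<'E'
from h import *
R=np.array([[-1,0,0],[0,1,0],[0,0,-1.]])
print(solver.ik([450,70,330],R), solver.ik([430,-250,330],R))
effector.command_gripper(0,30)
robot.move_to([450,70,330],R)
robot.dwell(.3)
c=cap("wrist","w1");o=get_obs();print(o["t"],o["eef_pos"],o["contact_force"],o["grip_width"])
np.save("w1.npy",{k:v for k,v in c.items()},allow_pickle=True)
E
python3 c.py
```

```text
[-0.72172266  0.07898739  0.57757236  1.60202705 -0.04330013  1.47344046
  1.42942997] [-0.01580687  0.18444188  0.61374014  1.50176753 -0.10617844  1.48893838
  2.16941327]
3.3917 [449.97693132  70.32203562 329.91885991] [-0.56617687  0.51950727 -0.14669086] -0.1279928229385067
```

View pics/w1.png

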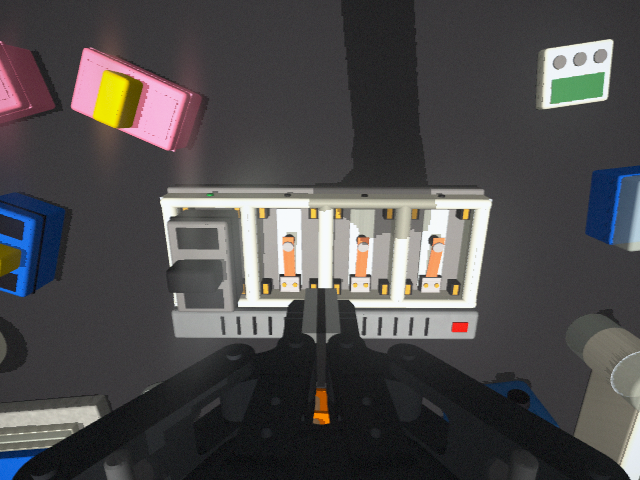

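Wrist view: the dock fills the middle, with the charging pack left at (200,260) and the button crowns at about (288,246), (362,243) and (437,243). The housing is at the bottom and part of the blue pack is at the left edge (20,250). Next I measure the button crowns and the dock's pose.

```bash
cat > d.py <<'E'
from h import *
c=np.load("w1.npy",allow_pickle=True).item(); P=cloud(c)
for u,v in [(325,250),(398,270),(251,250),(481,250),(400,203),(300,203)]: print("wall",u,v,P[v-1:v+2,u-1:u+2].reshape(-1,3).mean(0).round(1))
Z=P[...,2]
print("bench", np.nanmedian(Z[100:150,450:520]))
M=((Z>40)&(Z<62)).astype(np.uint8); M[312:]=0; M[:,:150]=0;M[:,500:]=0
M[185:310,165:242]=0
pts=P[M>0]; 
print(np.percentile(pts[:,2],[5,50,95]))
hsv=cv2.cvtColor(c["img"],cv2.COLOR_RGB2HSV)
cop=((hsv[...,0]<16)&(hsv[...,1]>120)&(hsv[...,2]>120)).astype(np.uint8); cop[:225]=0;cop[300:]=0
k,l,s,cen=cv2.connectedComponentsWithStats(cop)
for i in range(1,k):
    if s[i,4]>60: print("cop",cen[i].round(1),s[i])
im=c["img"][180:345,155:500]; cv2.imwrite("pics/w1c.png",cv2.resize(im,(800,383),interpolation=cv2.INTER_CUBIC)[:,:,::-1])
cv2.imwrite("pics/w1b.png",cv2.resize(c["img"][225:300,265:465],(800,300),interpolation=cv2.INTER_NEAREST)[:,:,::-1])
for u,v in [(288,246),(362,243),(437,243)]: print("btn",P[v-1:v+2,u-1:u+2].reshape(-1,3).mean(0).round(1))
E
python3 d.py
```

```text
wall 325 250 [520.4  75.2  53.1]
wall 398 270 [546.8 164.7  52.4]
wall 251 250 [520.8 -13.8  52. ]
wall 481 250 [520.8 262.9  52.1]
wall 400 203 [462.8 161.3  52.9]
wall 300 203 [462.8  46.2  52.9]
bench -0.22327314269915632
[42.88815159 51.73962246 56.10554468]
cop [288.1 239.4] [283 237  11   7  63]
cop [362.7 239.6] [357 237  12   7  63]
cop [437.8 240.4] [432 238  12   8  61]
cop [289.  263.2] [284 249  12  27 248]
cop [361.2 263.8] [355 250  13  27 264]
cop [433.3 263.9] [426 250  16  27 264]
btn [518.   30.2  45.6]
btn [513.7 120.1  46.7]
btn [514.2 211.4  45.2]
```

View pics/w1b.png

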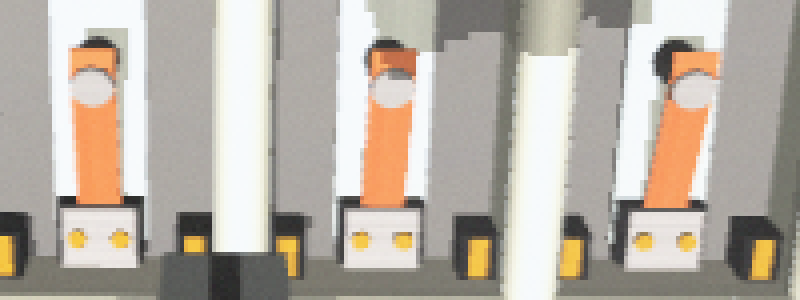

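View pics/w1c.png

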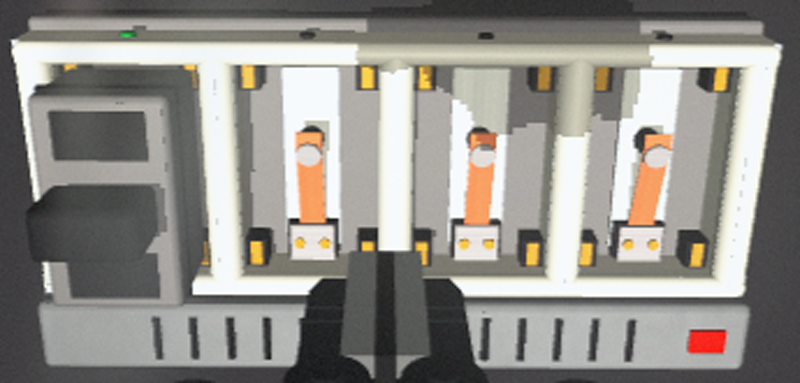

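```bash
cat > e.py <<'E'
from h import *
c=np.load("w1.npy",allow_pickle=True).item(); P=cloud(c);Z=P[...,2]
B=onplane(c,np.array([288.5,362.5,438.]),np.array([246.8,247,247.5]),45.); print("buttons",B.round(1)); d=B[2]-B[0];print("len",np.hypot(*d[:2]),"yaw deg",np.degrees(np.arctan2(-d[0],d[1])))
# divider tops: pixels with depth near wall top
g=cv2.cvtColor(c["img"],cv2.COLOR_RGB2GRAY)
for v in (220,235,250,265,280):
    r=((Z[v]>49)&(Z[v]<56)).astype(int); e=np.flatnonzero(np.diff(np.r_[0,r,0]))
    print(v,[(a,b,onplane(c,(a+b-1)/2,float(v),52.5)[:2].round(1).tolist(),round(float(np.nanmedian(Z[v,a:b])),1)) for a,b in zip(e[::2],e[1::2]) if b-a>3])
for u in (270,290,310,350,380,420,450):
    r=((Z[:,u]>49)&(Z[:,u]<56)).astype(int); e=np.flatnonzero(np.diff(np.r_[0,r,0]))
    print(u,[(a,b,onplane(c,float(u),a-.5,52.5)[:2].round(1).tolist(),onplane(c,float(u),b-.5,52.5)[:2].round(1).tolist()) for a,b in zip(e[::2],e[1::2]) if b-a>3])
E
python3 e.py
```

```text
buttons [[519.2  30.8  45. ]
 [519.5 121.1  45. ]
 [520.1 213.3  45. ]]
len 182.56143814488263 yaw deg -0.29242501802837056
220 [(np.int64(22), np.int64(27), [483.2, -276.8], 55.5), (np.int64(28), np.int64(32), [483.2, -270.4], 54.3), (np.int64(33), np.int64(37), [483.2, -264.5], 52.8), (np.int64(164), np.int64(169), [483.2, -110.8], 52.4), (np.int64(242), np.int64(254), [483.2, -15.5], 52.2), (np.int64(319), np.int64(324), [483.2, 70.4], 51.7), (np.int64(398), np.int64(409), [483.2, 166.3], 52.5), (np.int64(476), np.int64(488), [483.2, 258.1], 52.5), (np.int64(617), np.int64(622), [483.2, 419.0], 54.0)]
235 [(np.int64(0), np.int64(8), [501.6, -305.8], 55.2), (np.int64(21), np.int64(25), [501.6, -283.3], 55.5), (np.int64(26), np.int64(36), [501.6, -273.8], 54.9), (np.int64(243), np.int64(254), [501.6, -16.1], 52.0), (np.int64(320), np.int64(332), [501.6, 75.7], 52.1), (np.int64(396), np.int64(409), [501.6, 166.4], 51.3), (np.int64(474), np.int64(486), [501.7, 258.3], 51.9), (np.int64(614), np.int64(620), [501.7, 420.8], 52.9)]
250 [(np.int64(20), np.int64(25), [520.5, -288.8], 54.7),
[... 1198 characters left out ...]
(303), [585.6, 31.4], [591.3, 31.3])]
310 [(np.int64(199), np.int64(208), [457.6, 57.8], [468.2, 57.7])]
350 [(np.int64(199), np.int64(209), [457.6, 103.7], [469.4, 104.0])]
380 [(np.int64(200), np.int64(209), [458.8, 138.2], [469.4, 138.7]), (np.int64(299), np.int64(308), [585.7, 144.6], [598.4, 145.3])]
420 [(np.int64(199), np.int64(207), [457.6, 184.0], [467.0, 184.8]), (np.int64(300), np.int64(308), [587.1, 195.1], [598.4, 196.1]), (np.int64(309), np.int64(315), [599.8, 196.2], [608.5, 196.9])]
450 [(np.int64(200), np.int64(209), [458.8, 218.6], [469.4, 219.7]), (np.int64(300), np.int64(308), [587.1, 232.9], [598.4, 234.1]), (np.int64(309), np.int64(314), [599.8, 234.3], [607.0, 235.1])]
```

The dock is square with the world within about 0.3°. The dividers are at y = -16, 75.4 and 166, the bay centre is near x ≈ 528–530, and the underside is about 6.3 mm up. That puts the tips near (518.5, 213 / 121 / 30). Pressing bay 1 in guarded steps.

```bash
cat > press.py <<'E'
from h import *
import sys
X=519.
def fz(n=3):
    a=[]
    for _ in range(n): robot.dwell(.02); o=get_obs(); a.append(o["contact_force"]); 
    return np.mean(a,0),o["eef_pos"][2],o
def press(y,lim=12.,x=X,log=None):
    robot.movel([x,y,115],v=200)
    robot.movel([x,y,66],v=100); robot.dwell(.25)
    b,z,o=fz(6); print("t",o["t"],"base",b.round(2),z.round(2),o["eef_pos"].round(1))
    zc=65.; L=[]
    while zc>42:
        robot.movel([x,y,zc],v=25)
        f,z,o=fz(); F=f[2]-b[2]; L.append((zc,z,F,o["t"]))
        if F>lim: break
        zc-= 1.0 if zc>50 and F<5 else .4
    robot.dwell(.5); f,z,o=fz(); print("held",z.round(2),(f-b).round(2),o["t"])
    for l in L: print(*np.round(l,2))
    robot.movel([x,y,66],v=60); robot.dwell(.1); f,z,o=fz(); print("after",(f-b).round(2)); robot.movel([x,y,115],v=200); print(get_obs()["t"])
if __name__=="__main__": press(float(sys.argv[1]))
E
python3 press.py 213.3
```

```text
t 5.8667 base [-0.02  0.18  0.08] 66.45 [519.3 213.4  66.4]
held 48.85 [-5.42 -0.88 12.94] 13.3167
65.0 64.95 -0.8 6.17
64.0 63.93 -0.05 6.47
63.0 62.95 -0.32 6.77
62.0 61.94 -0.53 7.07
61.0 61.02 0.24 7.37
60.0 60.01 0.56 7.67
59.0 58.96 0.47 7.97
58.0 57.99 0.75 8.27
57.0 56.99 1.24 8.57
56.0 56.01 1.28 8.87
55.0 54.98 1.48 9.17
54.0 53.97 1.32 9.47
53.0 53.01 1.29 9.77
52.0 52.0 1.58 10.07
51.0 50.96 1.74 10.37
50.0 49.98 1.74 10.67
49.6 49.56 2.25 10.97
49.2 49.16 2.01 11.27
48.8 49.0 4.84 11.57
48.4 48.97 6.91 11.87
48.0 48.91 8.98 12.17
47.6 48.87 11.02 12.47
47.2 48.8 13.27 12.77
after [ 0.18  0.   -0.02]
14.325
```

Bay 1: contact at TCP z ≈ 60, stop at 49.1 (11 mm travel), about 2 N at the stop, held at 13 N. Next, bay 2.

```bash
sed -i 's/zc=65\./zc=62./' press.py; python3 press.py 121.3
```

```text
t 15.925 base [ 0.13 -0.12 -0.19] 66.47 [519.3 121.3  66.5]
held 48.77 [-6.37 -0.32 14.94] 22.5333
62.0 61.82 -0.05 16.28
61.0 61.01 0.56 16.58
60.0 60.0 1.02 16.88
59.0 58.98 1.07 17.18
58.0 57.95 1.58 17.48
57.0 56.97 1.56 17.78
56.0 55.98 1.46 18.08
55.0 54.96 1.68 18.38
54.0 53.97 2.19 18.68
53.0 52.99 2.26 18.98
52.0 51.98 2.79 19.28
51.0 50.97 3.34 19.58
50.0 49.95 2.71 19.88
49.6 49.56 3.04 20.18
49.2 49.13 3.0 20.48
48.8 48.99 5.52 20.78
48.4 48.94 7.42 21.08
48.0 48.89 10.0 21.38
47.6 48.84 11.98 21.68
47.2 48.79 14.35 21.98
after [-0.18  0.36 -0.15]
23.5417
```

```bash
sed -i 's/lim=12\./lim=10./' press.py; python3 press.py 29.8
python3 - <<'E'
from h import *
Rg=np.array([[0,1.,0],[1,0,0],[0,0,-1]])
for R in (Rg,Rg@np.diag([-1,-1,1])):
  for p in ([525,-316,85],[525,-316,250],[528,121,250],[528,121,110],[528,30,110],[528,213,110],[525,-200,330]):
    q=solver.ik(p,R); print(p,None if q is None else q.round(2))
E
```

```text
t 25.1417 base [-0.24  0.02 -0.39] 66.45 [519.3  29.8  66.4]
held 48.87 [-5.81  0.1  11.53] 32.65
62.0 61.83 0.32 25.5
61.0 61.03 1.21 25.8
60.0 60.0 1.59 26.1
59.0 58.96 3.09 26.4
58.0 57.95 2.96 26.7
57.0 56.96 3.55 27.0
56.0 56.0 4.47 27.3
55.0 54.97 4.78 27.6
54.0 53.98 5.46 27.9
53.6 53.57 5.21 28.2
53.2 53.14 5.57 28.5
52.8 52.75 5.78 28.8
52.4 52.36 5.37 29.1
52.0 51.95 6.25 29.4
51.6 51.57 5.74 29.7
51.2 51.16 6.56 30.0
50.8 50.78 6.84 30.3
50.4 50.36 6.89 30.6
50.0 49.97 6.8 30.9
49.6 49.59 6.96 31.2
49.2 49.2 7.2 31.5
48.8 48.94 8.37 31.8
48.4 48.88 10.33 32.1
after [ 0.52 -0.75  0.35]
33.6333
[525, -316, 85] [-0.04  0.71  0.87  1.57 -0.57  1.14  0.96]
[525, -316, 250] [-0.08  0.59  1.    1.34 -0.49  1.47  0.89]
[528, 121, 250] [-0.9   0.38  0.89  1.55 -0.3   1.36  0.01]
[528, 121, 110] [-0.87  0.52  0.85  1.75 -0.44  1.07  0.13]
[528, 30, 110] [-0.73  0.5   0.88  1.78 -0.44  1.06  0.31]
[528, 213, 110] [-0.98  0.57  0.82  1.67 -0.46  1.1  -0.03]
[525, -200, 330] [-0.33  0.42  1.    1.33 -0.35  1.57  0.63]
[525, -316, 85] [-0.15  0.83  1.12  1.57 -0.78  1.24 -2.04]
[525, -316, 250] [-0.13  0.64  1.12  1.34 -0.57  1.5  -2.2 ]
[528, 121, 250] [-0.43  0.29  0.22  1.53 -0.07  1.32  2.94]
[528, 121, 110] [-0.38  0.41  0.17  1.73 -0.08  1.01  2.95]
[528, 30, 110] [ 0.32  0.44 -0.53  1.74  0.26  1.03  2.83]
[528, 213, 110] [-0.52  0.46  0.14  1.65 -0.07  1.04  2.79]
[525, -200, 330] [-0.39  0.47  1.13  1.34 -0.42  1.59 -2.46]
```

Bay 3 is about 7.2 N at its stop, against about 3 N and 2 N, so the finger next to the charging pack is the stiffest. Now I look at the battery from above.

```bash
cat > g.py <<'E'
from h import *
Rg=np.array([[0,1.,0],[1,0,0],[0,0,-1]])
robot.movel([510,-20,250],v=300)
robot.move_to([525,-325,290],Rg); effector.command_gripper(60); 
c=cap("wrist","w2");o=get_obs();print(o["t"],o["eef_pos"],o["eef_rot"].round(3).tolist())
np.save("w2.npy",c,allow_pickle=True); P=cloud(c)
hsv=cv2.cvtColor(c["img"],cv2.COLOR_RGB2HSV)
for nm,B in (("blue",(hsv[...,0]>100)&(hsv[...,0]<130)&(hsv[...,1]>120)&(hsv[...,2]>60)),("yel",(hsv[...,0]>20)&(hsv[...,0]<34)&(hsv[...,1]>150)&(hsv[...,2]>100))):
    k,l,s,cen=cv2.connectedComponentsWithStats(B.astype(np.uint8))
    for i in range(1,k):
        if s[i,4]>200:
            m=l==i; zt=np.nanmax(P[m][:,2]); top=m&(P[...,2]>np.nanpercentile(P[m][:,2],90)-6)
            q=P[top][:,:2].astype(np.float32); q=q[np.isfinite(q).all(1)]; q=q[::max(1,len(q)//3000)]
            print(nm,cen[i].round(),s[i,4],np.nanpercentile(P[m][:,2],[10,50,90]).round(1),"rect",cv2.minAreaRect(q))
s=cap("scene");Ps=cloud(s); print("sampler",Ps[258:300:6,65].round().tolist())
E
python3 g.py
```

```text
36.0917 [ 524.99565306 -325.02742887  290.06045549] [[0.0, 1.0, 0.0], [1.0, -0.0, -0.0], [-0.0, 0.0, -1.0]]
blue [318. 179.] 3598 [52.  55.3 56.4] rect ((521.4903564453125, -312.26751708984375), (66.0699234008789, 109.97644805908203), 69.20549011230469)
blue [623. 244.] 3924 [74.4 81.5 82.7] rect ((824.844482421875, -364.64935302734375), (33.84416198730469, 129.03355407714844), 13.219707489013672)
blue [320. 417.] 422 [74.3 75.2 76.2] rect ((534.1990356445312, -457.5569763183594), (284.2337341308594, 49.492156982421875), 85.56373596191406)
yel [318. 191.] 1473 [87.5 89.2 90.4] rect ((521.4129638671875, -312.289306640625), (49.98567199707031, 25.2547550201416), 69.14996337890625)
yel [128. 186.] 1809 [74.2 89.2 90.5] rect ((339.7961730957031, -307.01483154296875), (50.6203498840332, 25.68855857849121), 14.014933586120605)
yel [600. 397.] 3180 [ 71.4 110.2 139.2] rect ((815.8352661132812, -528.0673217773438), (48.74551010131836, 5.6932573318481445), 5.881879806518555)
yel [475. 444.] 444 [ 88.6 130.5 140.5] rect ((641.9979858398438, -467.782958984375), (19.996597290039062, 292.241943359375), 23.51105499267578)
sampler [[663.0, -442.0, 167.0], [686.0, -437.0, 168.0], [707.0, -433.0, 169.0], [723.0, -431.0, 167.0], [735.0, -429.0, 162.0], [738.0, -431.0, 151.0], [721.0, -439.0, 127.0]]
```

View pics/w2.png

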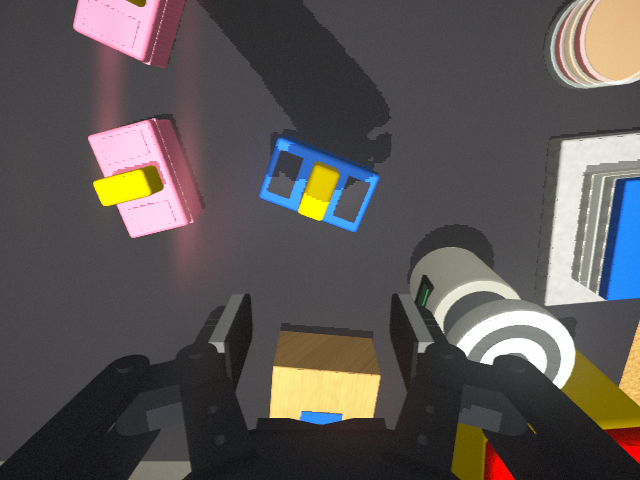

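Wrist view: blue pack with its yellow handle at (320,190), pink one at (145,185), sampler at (500,320). The battery is at (521.5, -312.3), z top 90, with its x axis at -20.8°. Handle and case fits agree within 0.1 mm. I'll grasp it now.

```bash
cat > i.py <<'E'
from h import *
def Ry(a):
    c,s=np.cos(a),np.sin(a); return np.array([[-s,c,0],[c,s,0],[0,0,-1.]])
if __name__=="__main__":
    a=np.radians(-20.8); x,y=521.5,-312.3
    robot.move_to([x,y,150],Ry(a))
    robot.movel([x,y,74],v=100); o=get_obs(); print(o["contact_force"].round(1),o["eef_pos"].round(1))
    effector.command_gripper(15,60); o=get_obs(); print(o["grip_width"],o["contact_force"].round(1),o["eef_pos"].round(1),o["t"])
    cap("wrist","w3")
    if o["grip_width"]>20:
        robot.movel([x,y,110],v=80); robot.movel([x,y,255],v=180); robot.dwell(.2); o=get_obs(); print(o["grip_width"],o["contact_force"].round(1),o["torque"].round(2),o["t"]); cap("side","s4"); cap("wrist","w4")
E
python3 i.py
```

```text
[-0.2 -0.7  0. ] [ 521.9 -312.9   74.7]
24.935295523731725 [ 1.3 -0.4  2.1] [ 522.4 -312.8   74.9] 38.0667
25.022750465419875 [-0.1 -0.5 -9.3] [-0.01  0.05  0.01] 39.875
```

View pics/s4.png

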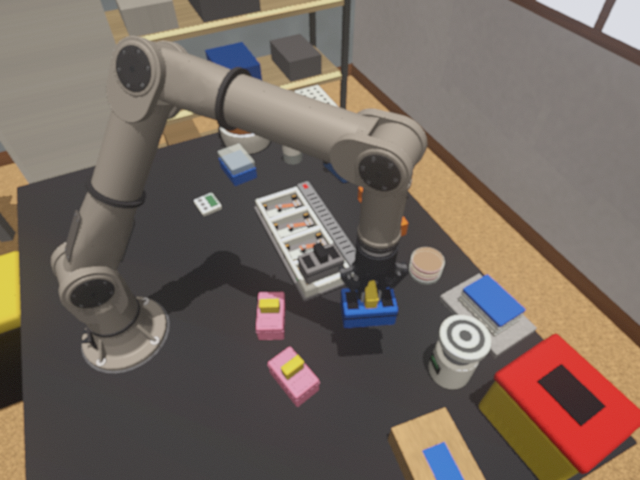

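View pics/w4.png

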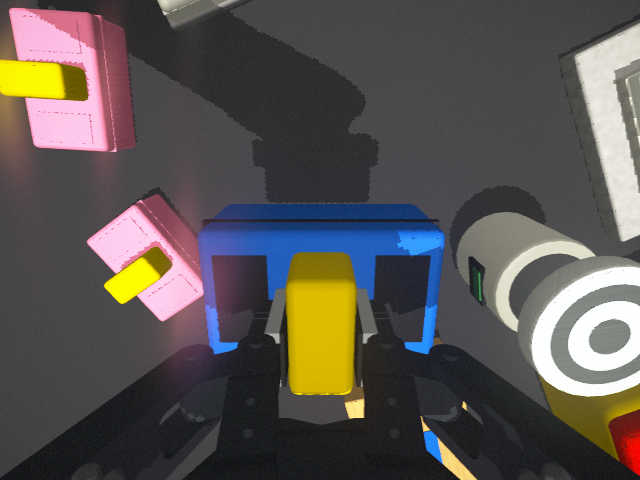

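The battery hangs level in the grip (side (370,300), wrist handle (322,320)) and the load is 9.3 N. I carry it over bay 3 and check alignment just above the walls.

```bash
cat > j.py <<'E'
from h import *
from i import Ry
R=Ry(0.)
robot.move_to([520,-180,262],R)
robot.movel([528,29.7,250],v=180)
robot.movel([528,29.7,142],v=120); robot.dwell(.2)
o=get_obs();print(o["t"],o["eef_pos"].round(1),o["contact_force"].round(1),o["torque"].round(2))
c=cap("wrist","w5"); np.save("w5.npy",c,allow_pickle=True)
s=cap("side","s5"); np.save("s5.npy",s,allow_pickle=True)
s=cap("scene","c5"); np.save("c5.npy",s,allow_pickle=True)
cv2.imwrite("pics/s5z.png",cv2.resize(cv2.imread("pics/s5.png")[160:310,230:430],(800,600),interpolation=cv2.INTER_CUBIC))
cv2.imwrite("pics/c5z.png",cv2.resize(cv2.imread("pics/c5.png")[170:320,230:430],(800,600),interpolation=cv2.INTER_CUBIC))
E
python3 j.py
```

```text
43.1333 [528.6  29.7 142.8] [-0.5 -0.6 -7.5] [-0.   -0.03 -0.01]
```

View pics/w5.png

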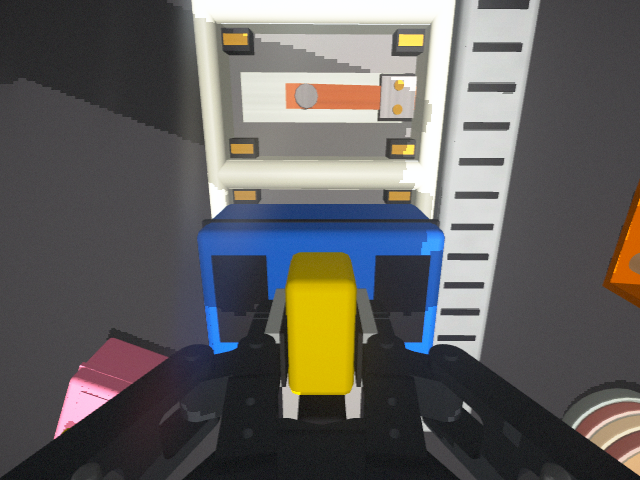

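View pics/s5z.png

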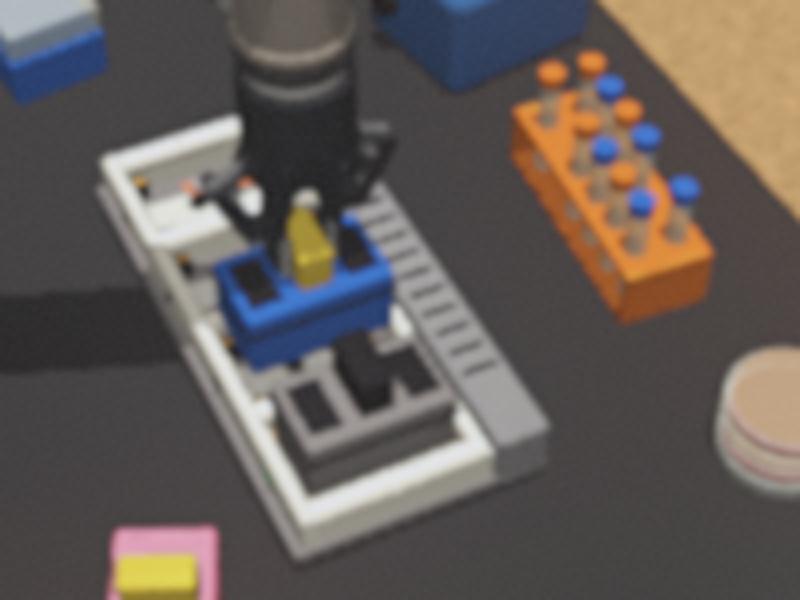

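View pics/c5z.png

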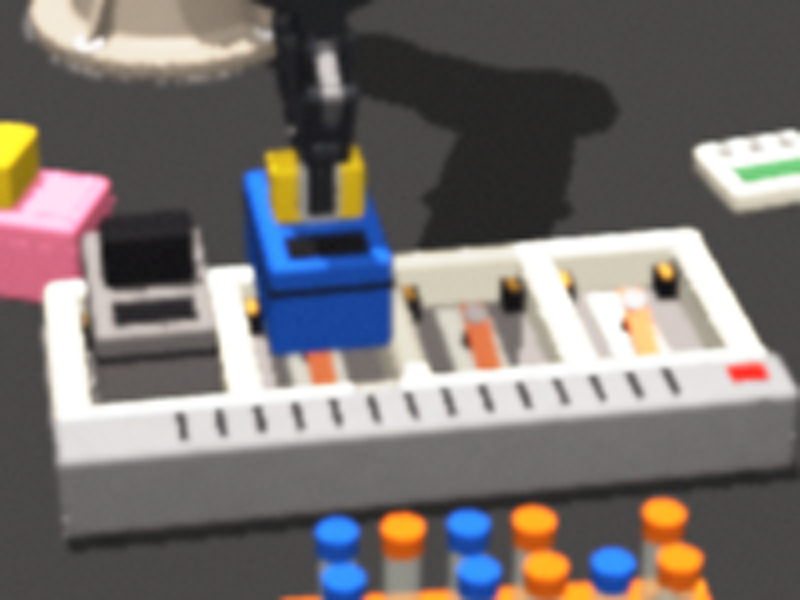

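The wrist view shows the battery above bay 3: case edges u ≈ 200–443, dock walls u ≈ 195–450 behind it, and the divider towards bay 2 at v ≈ 172. I compare bay and battery centres within this one camera.

```bash
cat > k.py <<'E'
from h import *
c=np.load("w5.npy",allow_pickle=True).item(); P=cloud(c);Z=P[...,2]
for v in (60,90,120,150,205):
    r=((Z[v]>49)&(Z[v]<57)).astype(int); e=np.flatnonzero(np.diff(np.r_[0,r,0]))
    print(v,[(int(a),int(b),onplane(c,a-.5,float(v),52.5)[:2].round(1).tolist(),onplane(c,b-.5,float(v),52.5)[:2].round(1).tolist()) for a,b in zip(e[::2],e[1::2]) if b-a>3])
for u in (240,280,330,380,410):
    r=((Z[:,u]>49)&(Z[:,u]<57)).astype(int); e=np.flatnonzero(np.diff(np.r_[0,r,0]))
    print(u,[(int(a),int(b),onplane(c,float(u),a-.5,52.5)[:2].round(1).tolist(),onplane(c,float(u),b-.5,52.5)[:2].round(1).tolist()) for a,b in zip(e[::2],e[1::2]) if b-a>3])
hsv=cv2.cvtColor(c["img"],cv2.COLOR_RGB2HSV)
m=(hsv[...,0]>100)&(hsv[...,0]<130)&(hsv[...,1]>120)&(hsv[...,2]>60)
m[:, 480:]=0
t=m&(Z>118)&(Z<132); q=P[t]; print("battery top z",np.median(q[:,2]),"x",np.percentile(q[:,0],[0.5,99.5]),"ymax",np.percentile(q[:,1],[99.5]))
y=(hsv[...,0]>20)&(hsv[...,0]<34)&(hsv[...,1]>150)&(Z>154)&(Z<164)
y[:, 400:]=0
q=P[y]; print("handle",np.median(q[:,2]),cv2.minAreaRect(q[:,:2].astype(np.float32)))
E
python3 k.py
```

```text
60 [(197, 217, [459.8, 139.5], [470.8, 139.5]), (429, 449, [587.6, 139.5], [598.7, 139.4]), (451, 457, [599.8, 139.4], [603.1, 139.4]), (458, 464, [603.6, 139.4], [606.9, 139.4]), (469, 475, [609.7, 139.4], [613.0, 139.4]), (482, 486, [616.9, 139.4], [619.1, 139.4]), (502, 506, [627.9, 139.4], [630.1, 139.4]), (519, 523, [637.3, 139.4], [639.5, 139.4]), (525, 530, [640.6, 139.4], [643.3, 139.4])]
90 [(200, 219, [459.8, 124.2], [470.5, 124.2]), (426, 443, [587.4, 124.1], [597.0, 124.1]), (448, 461, [599.8, 124.1], [607.1, 124.1]), (521, 525, [641.0, 124.0], [643.3, 124.0])]
120 [(202, 221, [459.3, 108.1], [470.2, 108.1]), (424, 443, [587.6, 108.0], [598.6, 107.9]), (445, 461, [599.8, 107.9], [609.0, 107.9]), (483, 487, [621.8, 107.9], [624.1, 107.9]), (494, 501, [628.1, 107.9], [632.2, 107.9]), (504, 508, [633.9, 107.9], [636.3, 107.9]), (516, 520, [640.9, 107.9], [643.2, 107.9])]
150 [(205, 224, [459.3, 91.1], [470.5, 91.1]), (421, 431, [587.3, 91.0], [593.3, 91.0]), (432, 440, [593.9, 91.0], [598.6, 91.0]), (442, 451, [599.8, 91.0], [605.1, 91.0]), (469, 475, [615.8, 91.0], [619.4, 
[... 379 characters left out ...]
.3, 57.6])]
240 [(0, 18, [485.8, 168.4], [485.2, 160.1]), (164, 187, [479.8, 83.2], [478.8, 69.3])]
280 [(0, 20, [506.8, 168.4], [506.5, 159.1]), (163, 188, [503.8, 83.8], [503.2, 68.7])]
330 [(0, 5, [533.1, 168.4], [533.1, 166.1]), (6, 21, [533.1, 165.6], [533.2, 158.7]), (164, 188, [533.7, 83.2], [533.8, 68.7])]
380 [(0, 20, [559.4, 168.4], [559.9, 159.1]), (164, 187, [563.7, 83.1], [564.4, 69.2])]
410 [(0, 18, [575.2, 168.4], [575.9, 160.0]), (163, 188, [581.7, 83.7], [582.8, 68.6])]
battery top z 123.32050138859194 x [474.10806202 581.6452034 ] ymax [63.20692197]
handle 157.3125195467045 ((528.1121215820312, 30.70757293701172), (25.847549438476562, 50.3197021484375), 0.17625120282173157)
```

The bay centre reads (529.0, 30.1) and the battery (528.0, 30.5), with yaw off by 0.2°. I shift +1 mm in x and lower with a force guard.

```bash
cat > l.py <<'E'
from h import *
x,y=529.,29.5
robot.movel([x,y,140],v=30); robot.dwell(.1)
b=get_obs()["contact_force"]; z=136.
while z>106:
    robot.movel([x,y,z],v=35); robot.dwell(.04); o=get_obs(); f=o["contact_force"]-b
    print(z,o["eef_pos"].round(2),f.round(1),round(o["t"],2))
    if z>116 and (f[2]>6 or np.hypot(f[0],f[1])>8): print("STOP early"); break
    if f[2]>14: break
    z-= 4 if z>118 else 1
s=cap("side","s6"); cap("scene","c6")
cv2.imwrite("pics/s6z.png",cv2.resize(s["img"][160:310,230:430,::-1],(800,600),interpolation=cv2.INTER_CUBIC))
E
python3 l.py
```

```text
136.0 [528.72  29.54 135.71] [ 1.  -0.3 -0.5] 43.94
132.0 [528.81  29.5  131.79] [0.2 0.1 0.8] 44.25
128.0 [528.8   29.53 127.79] [ 0.3 -0.5  0.4] 44.56
124.0 [528.78  29.52 123.79] [-0.2 -0.7  1. ] 44.87
120.0 [529.3   29.43 120.17] [-0.4 -0.6  2.1] 45.17
116.0 [529.1   29.42 116.12] [-0.5 -1.   4. ] 45.48
115.0 [528.95  29.46 115.06] [-0.7 -2.1  3.9] 45.77
114.0 [528.84  29.44 113.99] [-1.  -0.8  4.9] 46.07
113.0 [528.69  29.46 112.93] [-2.2 -0.   5.4] 46.36
112.0 [528.64  29.49 111.9 ] [-2.5 -1.   6.1] 46.65
111.0 [528.63  29.45 111.74] [-5.5 -0.4 11.5] 46.94
110.0 [528.58  29.43 111.64] [-8.9 -0.3 18.2] 47.23
```

View pics/s6z.png

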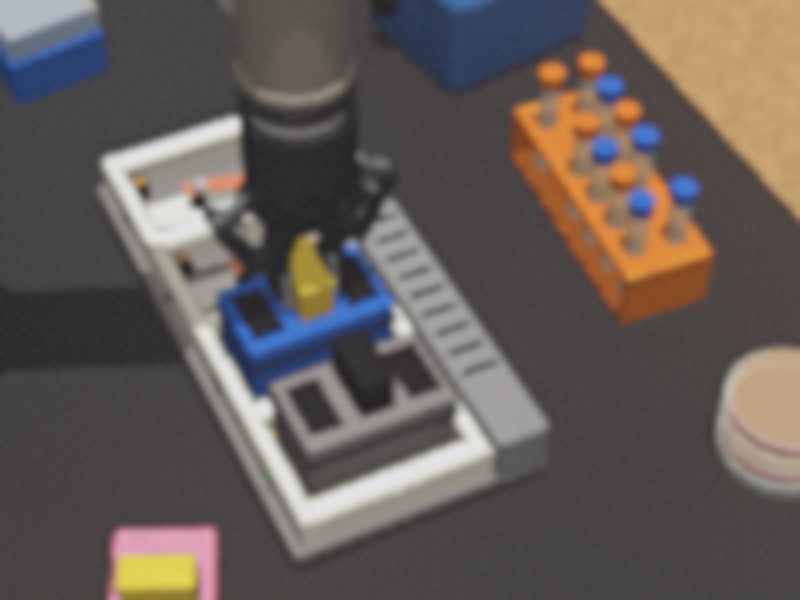

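It hit a firm stop at TCP z 111.7 (111.2 predicted), and the side view shows the battery down at the charging pack's level. I unload, release, retreat and check.

```bash
cat > m.py <<'E'
from h import *
robot.movel([529,29.5,111.6],v=20)
effector.command_gripper(34); effector.command_gripper(55); robot.dwell(.1)
robot.movel([529,29.5,160],v=60); robot.movel([529,29.5,290],v=200)
robot.movel([529,-20,330],v=150); robot.dwell(.3)
c=cap("wrist","w7"); s=cap("side","s7"); P=cloud(c);Z=P[...,2]; hsv=cv2.cvtColor(c["img"],cv2.COLOR_RGB2HSV)
o=get_obs();print(o["t"],o["contact_force"].round(1),o["grip_width"])
y=(hsv[...,0]>20)&(hsv[...,0]<34)&(hsv[...,1]>150)&(Z>115)&(Z<135)
q=P[y];print("handle z",np.percentile(q[:,2],[5,50,95]).round(1),cv2.minAreaRect(q[:,:2].astype(np.float32)))
A=np.c_[q[:,:2]-q[:,:2].mean(0),np.ones(len(q))];print("handle tilt",np.linalg.lstsq(A,q[:,2],rcond=None)[0])
m=(hsv[...,0]>100)&(hsv[...,0]<130)&(hsv[...,1]>120)&(hsv[...,2]>60)&(Z>80)&(Z<100)&(P[...,1]>-30)&(P[...,1]<90)&(P[...,0]<600)
q=P[m];A=np.c_[q[:,:2]-q[:,:2].mean(0),np.ones(len(q))];r=np.linalg.lstsq(A,q[:,2],rcond=None)[0];print("case top z,tilt",r.round(4),len(q),cv2.minAreaRect(q[:,:2].astype(np.float32)))
g=(hsv[...,1]<60)&(Z>80)&(Z<100)&(P[...,1]<-20)&(P[...,1]>-110)&(P[...,0]>460)&(P[...,0]<600);print("charging top",np.median(P[g],0))
E
python3 m.py
```

```text
51.0083 [-0.8 -0.1  0.2] 55.08082854898229
handle z [124.4 126.2 127.6] ((527.9541015625, 30.032991409301758), (24.076534271240234, 49.042091369628906), 0.6943658590316772)
handle tilt [-1.89206039e-02 -3.06169996e-03  1.26113942e+02]
case top z,tilt [-2.2000e-03 -3.1000e-03  9.2219e+01] 3405 ((528.2421264648438, 30.041242599487305), (108.17736053466797, 64.33637237548828), 0.036619171500205994)
charging top [527.10397845 -55.91487055  92.5041727 ]
```

View pics/w7.png

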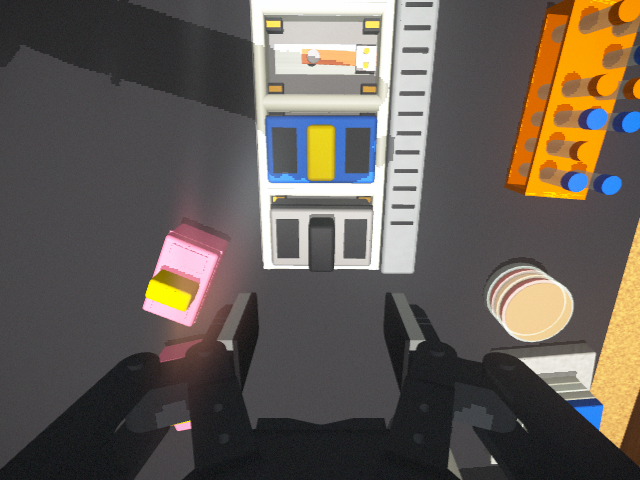

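View pics/s7.png

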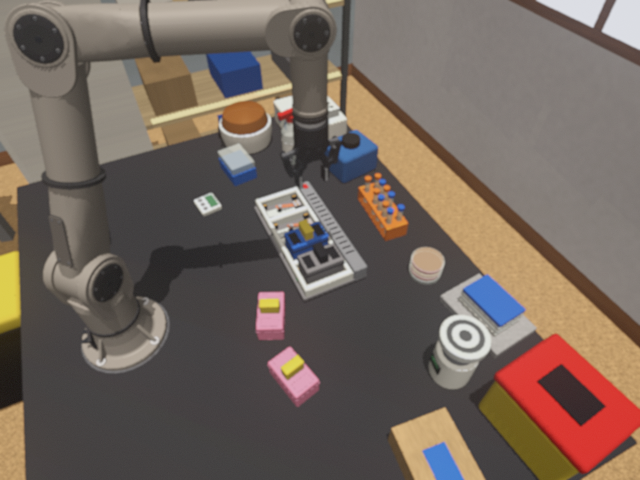

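The battery sits in bay 3 next to the charging pack (wrist (320,148)). Its case top is at 92.2 mm, the same as the charging pack's 92.5. Tilt is under 0.3°, it is centred at (528.2, 30.0), and the gripper is clear. Handing in.

```bash
python3 -c "
from station import *
close_job()"
```

```text
the job is handed in; nothing more can be done
```

I pressed the three contact fingers in order, put the blue battery in the bay next to the charging pack, let go and handed the job in at about 51 s. No verdict is reported.

| Bay | Force at the stop | Highest upward push while held |
|---|---|---|
| Farthest from the charging pack | about 2 N | about 13 N |
| Middle | about 3 N | about 15 N (16 N with the sideways part) |
| Next to the charging pack | about 7 N, the stiffest | about 11.5 N |

Each finger went down 11 mm to its stop and was held there for about 0.5 s or more.

**Last checks:** The battery is released and level within 0.3° on its case top. Its case top is at 92.2 mm, against 92.5 mm for the charging pack. It lies within about 1 mm of the measured bay centre and less than 1° out of line with the dock. The gripper is clear and touches nothing. I saw no bystander moved in the pictures, but I judged that by eye and did not measure it.

**Readings that disagreed:**
- The handle's depth fit gave a tilt of about 1.1°, noisy and over a small area. That is more than the case top shows but within the 3° limit.
- The dock centre in x came out at 527.5 to 530.5 mm depending on the feature used. I used 529.

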